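Raise the varnish hood's window to the mark

ROBOT

A 6-joint arm with a two-finger parallel gripper is mounted at the origin on the work surface. World frame = base frame: x ahead of the robot, y to its left, z up, the work surface at z = 0. Lengths are in m, angles in rad, forces in N, time in s.
With the tool pointing down it reaches from about 0.3 to 0.875 m from the base axis. Payload 4.2 kg.
Tool frame: the origin (TCP) lies between the finger pads; the fingertips stand nose_length ahead of it and the grasp point (between the pads) lies 3 mm ahead of it (nose_length is the distance from the TCP to the fingertips, in m); z points along the fingers, y is the line along which they close (so a half turn about z gives the same grasp; the last joint's range is limited). The gripper opens to 85 mm and grips with 20 to 120 N. Pads are 22 mm wide; open, the fingers measure 114 mm over their backs; the gripper's body (76 mm by 85 mm) begins 54 mm behind the grasp point. The pads swing forward as they close: fully open they stand 13 mm farther back than shut.
Start: joints at [1.103, 0.32, 1.565, -0, 1.257, -0.02], TCP at [0.249, 0.518, 0.253] pointing down, gripper open.
Joint ranges: [-3.11, 3.11], [-0.84, 2.01], [0.21, 2.61], [-1.34, 4.49], [0.05, 2.63], [-2.56, 2.56]. Speed limits (rad/s): [2.57, 2.57, 3.14, 3.14, 3.14, 3.14].

INTERFACE

Orientations are given as a unit quaternion [x, y, z, w].
In Python, from station import * gives the robot as it stands. The module is installed in compiled form; this text tells all that it offers.
- The arm moves only by the tool carry_out, never from a script. Its argument "series" is a list of rows, each a list of 4 numbers: the shift along the tool's x, y, z in mm, then the turn about the tool's z in rad. A call has exactly 8 rows; each row is the pose to reach, as a shift and turn from the pose commanded when the call began, along the tool's axes at that moment; what a row does not reach only later rows make up. A row lasts 1/8 s, in which the tool goes at most 62.5 mm and 10.7 degrees, less where a joint would pass 70% of its speed; a pose out of reach is approached as far as the arm can. A call with a gripper value outside its range is refused whole. "fingers" is the finger opening in mm, from 0 to 85.4, set as the call begins (left out, the last holds). The fingers move at their own pace and stop on an object; "grip_force" is the grip in N (left out, the last holds). Time passes only in rows, so rows that repeat a pose let the fingers close, or fill a call up. It gives the time, the measured TCP pose, the force, the opening and the grip force at its end, in the units of the state.
- read_state(): the state, without advancing time (a new reading comes with each control period).
- snapshot(name): name is "scene" or "top" or "wrist"; returns the picture (420x560x3 uint8, red, green, blue); there is no depth.
- calibration(name): a dict with "camera_matrix" (3x3 intrinsics, pixels), "position" and "orientation" of the camera in the world. Camera axes: x right, y up, looking along -z (the intrinsics and any distortion apply to the point x, -y, -z); pixel columns grow to the right and rows downward; lengths in m; the calibration is good to about 2 mm. A picture is of the moment at which its call begins: read the wrist's pose just before it. calibration takes no time and is no camera call; for the wrist camera it gives the pose at the moment of the call.
- hand_in(): hands the job in; it is judged then, once.
The state is a dict: "t": time; "joint_pos": joint angles; "dq": joint speeds; "effort": joint torques, N m; "ee_pos": TCP position; "orientation": TCP orientation; "force": force on the tool from outside, world axes, zero at the start; "ft_torque": the same for the moment, N m; "gripper_width": opening from 0.0 (shut) to 1.0 (fully open); "grip_force": force on a finger pad.
Only numpy, scipy, OpenCV 4.12 (cv2) and the standard library are available. Lean on these libraries where they do the work, as an engineer would, in place of code of your own. Each camera call takes 0.05 s, during which the arm holds its last target. There are 200 camera calls.

TASK

With the fingertips, push the sliding window of the bench hood up from beneath its lip until the lip is in line with the brass mark clip on the frame, then move the hand clear and leave the window standing there. Do not pinch the lip, do not shift the clip, and leave the things standing around the hood where they are.

Things in the scene. Friction and masses are not known exactly. Their poses are not given: they have to be found in the camera images.
- sash (a joint): how far the hood's window is slid up its slope from shut, m, 0 to 0.14. The wooden bench hood, fixed on the table, is 400 wide, 320 deep, 346 mm high; its front faces the robot and leans back 35 degrees from vertical. The window slides in that front; boxed counterweights balance it, so it stays where it is left; 2 to 4 N along the slope moves it
- lip_edge (a point): middle of the lower outer edge of the window's lip; moves with the window; 127 mm above the table when shut. Axes: x into the hood square to its sloping front (35 degrees below level), y to the hood's left (the robot's left) along the lip, z up the slope, the way the window slides
- lip_end (a point): centre of the left end of the lip (half-way up its 10 mm thickness); same axes as lip_edge; moves with the window
- mark (a joint): position of the brass mark clip along the slope, m, on the same scale as sash: the window is at the mark when both values are equal. The clip sits stiffly on the frame (25 N to shift) and is to stay where it is
- mark_tip (a point): centre of the inner end of the brass mark clip, a bar 10 mm thick, 46 mm long across the hood's left frame post, standing 23 mm out from the front and ending 19 mm from the lip's left end when the two are in line; same axes as lip_edge, so the lip is in line when lip_end is level with it along z
- lip_root (a point): a point of the lip (sash_c5). The lip is a wooden ledge along the window's bottom, pushed from beneath: 260 mm wide, 10 mm thick, standing out 36 mm square from the plane of the hood's front. Below it is only the plain sloping apron, its face 47 mm along x from lip_edge. A strip 22 mm deep, 8 mm thick (sash_c6) lies on top. The point: in the front plane, middle of the lip's underside; axes as lip_edge
- pigment_jar: small lidded clay jar, loose, 62 mm diameter, 66 mm high, standing in front of the hood to the left; origin at its underside's centre
- brush_rest: white porcelain brush rest with three bumps, loose, 22 x 90 x 30 mm, in front of the hood to the right; long along its y; origin at its underside's centre
- weight_bar: bronze desk weight bar, loose, 180 x 28 x 18 mm, lying right of the hood, long along its x; origin at its underside's centre
- burnishing_spoon: flat boxwood burnishing spoon, loose, 156 mm long, 42 mm bowl, 9 mm thick, lying left of the hood, long along its x; origin on the underside, 66 mm from the bowl's end

How it is judged:
On the way, in this order (a step that is already met when the one before it is completed fails the run):
1. the fingers push the lip and the window slides up (contact force between the fingers and sash_c5 above 0.5 N and velocity of joint sash above 0.003 m/s), for 0.1 s.
2. the lip is in line with the mark clip (z of lip_end in the frame of mark_tip between -0.008 and 0.008 m and velocity of joint sash below 0.01 m/s), for 0.2 s.
At the end, for the whole second after the job is handed in: the lip's left end is level with the mark clip within 8 mm along the slope, the window is at rest, the clip is within 4 mm and the loose things within 20 mm of where they were (z of lip_end in the frame of mark_tip between -0.008 and 0.008 m and velocity of joint sash between -0.003 and 0.003 m/s and distance of mark_tip from where it was at the start of the episode below 0.004 m and distance of each of pigment_jar, brush_rest, weight_bar, burnishing_spoon from where it was at the start of the episode below 0.02 m); the robot touches nothing.
It fails at once if the lip is pinched: fingers press its underside and its top at once (contact force between the fingers and sash_c5 above 1 N and contact force between the fingers and sash_c6 above 1 N).
It fails at once if the mark clip is shifted (distance of mark_tip from where it was at the start of the episode above 0.004 m).
It fails at once if a loose thing beside the hood is shifted or lifted (distance of any of pigment_jar, brush_rest, weight_bar, burnishing_spoon from where it was at the start of the episode above 0.02 m).
It also fails if it takes over 35 s, if anything falls off the work surface, if the arm or the gripper's body presses on something with over 40 N, if the wrist force passes 120 N, or if a joint passes its speed limit or range.

## Working session

There is one attempt and no reset: what is moved stays moved. The work goes in short steps, Python scripts to look and compute and a tool call to move; the robot and the scene stay as the last step left them, time stands still between calls to the robot, and variables do not carry over. Pictures are saved under pics/ and viewed, at most 10 in all, crops included, and the job is handed in when it is done.

Besides the shell and the picture viewer there is one more tool, called after "Request:" as name([rows], argument=value, ...), one row to a line, values as JSON. carry_out: Moves the arm, as the interface text tells. Its arguments: {"type":"object","properties":{"series":{"type":"array"},"fingers":{"type":"number"},"grip_force":{"type":"number"}},"required":["series"]}

```bash
mkdir -p pics; python3 - <<'E'
from station import *
import cv2
for n in ["scene","top"]:
    cv2.imwrite(f"pics/{n}0.png",snapshot(n)[:,:,::-1]); c=calibration(n); print(n,c)
s=read_state(); print(s); 
E
```

```text
scene {'camera_matrix': array([[449.87894416,   0.        , 283.41464388],
       [  0.        , 449.87894416, 211.30891853],
       [  0.        ,   0.        ,   1.        ]]), 'position': array([1.22424219, 0.110331  , 1.08802703]), 'orientation': array([0.1818966 , 0.21449868, 0.72433022, 0.62948365])}
top {'camera_matrix': array([[495.73689011,   0.        , 281.20239834],
       [  0.        , 495.73689011, 207.03185746],
       [  0.        ,   0.        ,   1.        ]]), 'position': array([3.79478494e-01, 4.88372023e-04, 1.28733289e+00]), 'orientation': array([-0.05964234,  0.05262255,  0.70926058, -0.70044492])}
{'t': 0.1, 'joint_pos': array([ 1.10301740e+00,  3.20236775e-01,  1.56552996e+00, -7.46939628e-06,
        1.25737356e+00, -2.00274027e-02]), 'dq': array([-0.00062706, -0.0008192 , -0.00419119,  0.00205162, -0.00098521,
        0.00116688]), 'effort': array([ 8.14850537e-04, -4.16404045e+01, -2.34703910e+01, -6.03324520e-05,
        4.99904389e-03,  3.07066841e-05]), 'ee_pos': array([0.24878857, 0.51797971, 0.25257175]), 'orientation': array([ 2.22009127e-01,  9.75044280e-01, -7.51777241e-04, -1.83425273e-04]), 'force': array([-0.18954083,  0.82995625, -0.73860348]), 'ft_torque': array([-0.01992495, -0.00901961, -0.00439832]), 'grip_force': 0.0, 'gripper_width': 1.0016422323510747}
```

View pics/scene0.png

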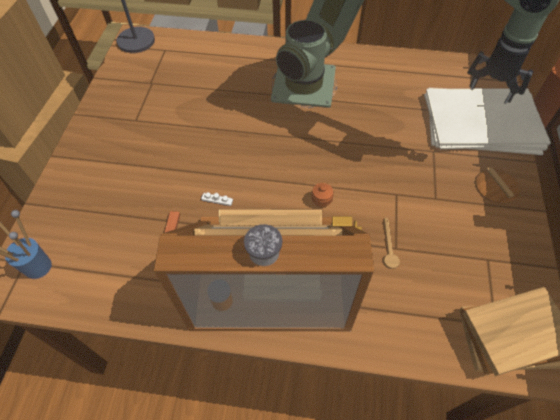

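View pics/top0.png

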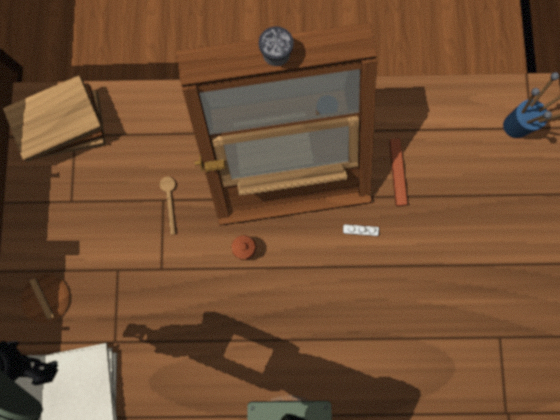

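Scene view: hood at centre-bottom, lip (220,212)-(322,218), clip (343,222), jar (322,195), rest (217,199). Top view: lip (238,188)-(346,178), clip (211,165), jar (243,247), rest (361,230). Now an enlarged crop for accurate pixels.

```bash
python3 - <<'E'
import cv2,numpy as np
a=cv2.imread("pics/top0.png")[140:240,170:390]; b=cv2.imread("pics/scene0.png")[180:250,150:380]
f=lambda i:cv2.resize(i,(790,int(790*i.shape[0]/i.shape[1])),interpolation=cv2.INTER_CUBIC)
a,b=f(a),f(b); print(a.shape,b.shape)
c=np.vstack([a,b])
c=cv2.convertScaleAbs(c,alpha=1.6,beta=10); cv2.imwrite("pics/crop0.png",c)
E
```

```text
(359, 790, 3) (240, 790, 3)
```

View pics/crop0.png

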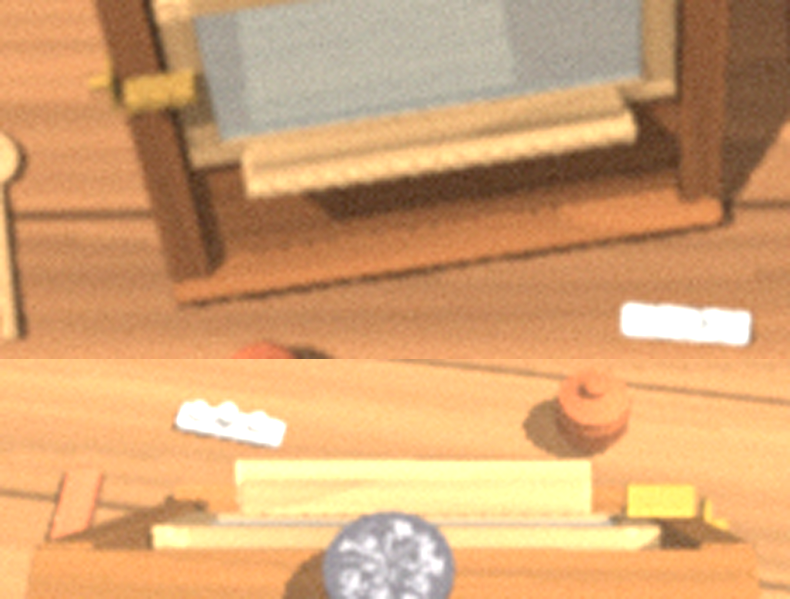

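```bash
cat > h.py <<'E'
import numpy as np
from station import *
from scipy.spatial.transform import Rotation as R
def ray(c,u,v):
    K=c["camera_matrix"]; d=np.linalg.inv(K)@[u,v,1]
    d=R.from_quat(c["orientation"]).apply([d[0],-d[1],-d[2]]); return np.array(c["position"]),d/np.linalg.norm(d)
def onz(c,u,v,z=0):
    p,d=ray(c,u,v); return p+d*(z-p[2])/d[2]
def tri(r1,r2):
    (p,d),(q,e)=r1,r2
    t=np.linalg.lstsq(np.c_[d,-e],q-p,rcond=None)[0]
    a,b=p+t[0]*d,q+t[1]*e; return (a+b)/2,np.linalg.norm(a-b)
def proj(c,P):
    x=R.from_quat(c["orientation"]).inv().apply(np.array(P)-c["position"])
    w=c["camera_matrix"]@[x[0],-x[1],-x[2]]; return w[:2]/w[2]
E
python3 - <<'E'
from h import *
np.set_printoptions(precision=4,suppress=True)
T,S=calibration("top"),calibration("scene")
t=lambda x,y:(170+x/3.591,140+y/3.591); s=lambda x,y:(150+x/3.435,180+(y-359)/3.435)
L,Rr=onz(T,*t(178,302)),onz(T,*t(722,218)); print("front",L,Rr,np.linalg.norm(L-Rr),np.degrees(np.arctan2(*(L-Rr)[:2])))
for n,a,b in [("lipL",(245,172),(591,460)),("lipR",(633,116),(236,460)),("clipIn",(195,97),(628,485)),("clipOut",(122,105),(695,485))]:
    print(n,*tri(ray(T,*t(*a)),ray(S,*s(*b))))
print("jar",onz(T,243,247,.04),onz(T,361,230,.015))
E
```

```text
front [0.5428 0.1741 0.    ] [ 0.5996 -0.2244  0.    ] 0.40251089862572137 -8.111156357185845
lipL [0.6091 0.1123 0.1468] 0.0023714637899483896
lipR [ 0.6433 -0.1429  0.1452] 0.0013003322416888482
clipIn [0.6506 0.14   0.1846] 0.0011276684714093487
clipOut [0.6456 0.1858 0.1867] 0.00047765409092636186
jar [0.4789 0.1091 0.04  ] [ 0.5208 -0.1929  0.015 ]
```

Yaw is about 8°, and the lip has about 57 mm to travel along the slope. The tool stays pointing down, so the closed fingers' vertical flank will push under the lip's lower outer edge, with the hand following the slope direction. First I swing over.

Request:
carry_out([
  [-40,-28,0,-0.1],
  [-85,-60,0,-0.2],
  [-130,-92,0,-0.3],
  [-175,-124,0,-0.4],
  [-220,-156,0,-0.5],
  [-265,-188,0,-0.588],
  [-310,-220,0,-0.588],
  [-350,-247,0,-0.588],
], fingers=0, grip_force=20)

```text
t: 1.1
ee_pos: [0.458, 0.1423, 0.2531]
orientation: [-0.07, 0.998, 0.0, -0.0]
force: [1.1, 0.8, 0.0]
gripper_width: 0.001
grip_force: 0.0
```

```bash
cat > goal.py <<'E'
from h import *
np.set_printoptions(precision=4,suppress=True)
import station
a=np.radians(7.9); f=np.array([np.cos(a),np.sin(a),0]); l=np.array([-np.sin(a),np.cos(a),0])
edge=np.array([.623,-.036,.138])
s=read_state(); Rt=R.from_quat(s["orientation"])
print("t",s["t"],"ee",s["ee_pos"],"axes",Rt.as_matrix().T.tolist(),"F",s["force"],"w",s["gripper_width"],"nose",getattr(station,"nose_length",None))
d=edge-s["ee_pos"]; print("edge rel: f,l,z",d@f*1e3,d@l*1e3,d[2]*1e3,"tool",Rt.inv().apply(d)*1e3)
print("turn err", np.degrees(np.arctan2(*(Rt.apply([0,1,0])[[1,0]])))-97.9)
E
python3 goal.py; python3 -c "
import station;print([n for n in dir(station) if n[0]!='_'])"
```

```text
t 1.1 ee [0.458  0.1423 0.2531] axes [[-0.9902712559902078, -0.13915006307135766, 0.0003154470061411582], [-0.139150058384808, 0.9902713062048318, 3.6863001666851596e-05], [-0.0003175076078167503, -7.390098361652806e-06, -0.9999999495671514]] F [1.1124 0.764  0.0324] w 0.0008074956812617703 nose 0.022
edge rel: f,l,z 138.9747637051033 -199.25430407518954 -115.1068550365319 tool [-138.6677 -199.4976  115.0558]
turn err 0.09866679056162297
['PlanningError', 'calibration', 'hand_in', 'nose_length', 'read_state', 'snapshot']
```

Request:
carry_out([
  [-15,-45,0,0],
  [-30,-95,10,0],
  [-45,-145,30,0],
  [-60,-185,55,0],
  [-70,-199,80,0],
  [-78,-199,108,0],
  [-78,-199,108,0],
  [-78,-199,108,0],
])

```text
t: 2.1
ee_pos: [0.5627, -0.0419, 0.146]
orientation: [-0.07, 0.998, -0.0, 0.0]
force: [0.1, 1.1, 0.5]
gripper_width: -0.003
grip_force: 0.0
```

```bash
python3 goal.py; python3 - <<'E'
from h import *
import cv2
f=lambda i:cv2.convertScaleAbs(cv2.resize(i[:,:,::-1],(790,int(790*i.shape[0]/i.shape[1])),interpolation=cv2.INTER_CUBIC),alpha=1.6,beta=10)
t=snapshot("top")[140:240,170:390];s=snapshot("scene")[180:250,150:380]
cv2.imwrite("pics/c1.png",np.vstack([f(t),f(s)])); cv2.imwrite("pics/w1.png",snapshot("wrist")[:,:,::-1])
E
```

```text
t 2.1 ee [ 0.5627 -0.0419  0.146 ] axes [[-0.990144654204135, -0.14004695734014996, -0.0006430324566226126], [-0.14004693251345599, 0.9901448629812675, -8.369813989153645e-05], [0.0006484169534819445, 7.1814572761541755e-06, -0.9999997897519184]] F [0.0847 1.104  0.5118] w -0.002666778071818089 nose 0.022
edge rel: f,l,z 60.55205202485087 -2.4916713829865214 -8.016299867331405 tool [-60.5401  -2.6501   8.0555]
turn err 0.1505620661042144
```

View pics/w1.png

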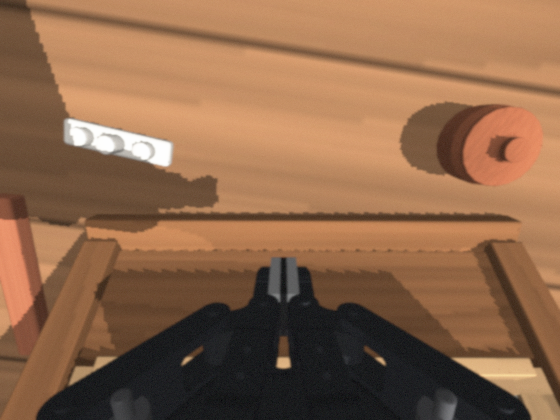

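View pics/c1.png

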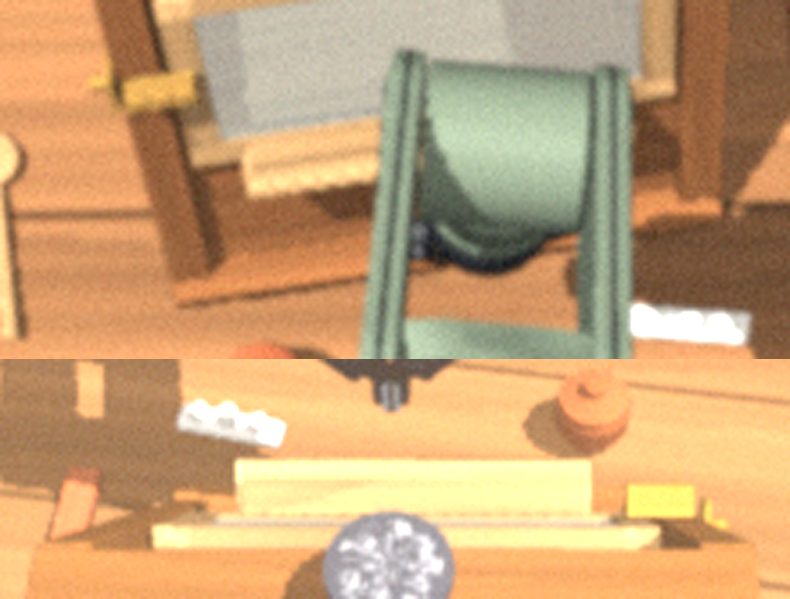

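Wrist view: the finger tips at (285,260) are in front of the lip (top edge near row 360), with jar at (495,145) and rest at (118,142) clear. The crop shows the lip and clip unobstructed at the left end, with nothing shifted. I'll approach to contact.

Request:
carry_out([
  [-12,0,0,0],
  [-26,0,0,0],
  [-36,0,0,0],
  [-41,0,0,0],
  [-44,0,0,0],
  [-46,0,0,0],
  [-48,0,0,0],
  [-48,0,0,0],
])

```text
t: 3.25
ee_pos: [0.607, -0.0357, 0.1449]
orientation: [-0.07, 0.998, 0.0, -0.004]
force: [-6.9, -2.5, 3.8]
gripper_width: -0.005
grip_force: 3.8
```

Request:
carry_out([
  [-1,0,-3,0],
  [-3,0,-5,0],
  [-4,0,-8,0],
  [-6,0,-10,0],
  [-8,0,-12,0],
  [-10,0,-15,0],
  [-11,0,-16,0],
  [-11,0,-16,0],
])

```text
t: 4.25
ee_pos: [0.6185, -0.0341, 0.1614]
orientation: [-0.07, 0.998, -0.0, -0.003]
force: [-8.0, -1.9, 3.7]
gripper_width: 0.002
grip_force: 4.4
```

```bash
python3 goal.py; python3 - <<'E'
from h import *
import cv2
f=lambda i:cv2.convertScaleAbs(cv2.resize(i[:,:,::-1],(790,int(790*i.shape[0]/i.shape[1])),interpolation=cv2.INTER_CUBIC),alpha=1.6,beta=10)
t=snapshot("top")[140:240,170:390];s=snapshot("scene")[180:250,150:380]
cv2.imwrite("pics/c2.png",np.vstack([f(t),f(s)]))
E
```

```text
t 4.25 ee [ 0.6185 -0.0341  0.1614] axes [[-0.990162674052419, -0.1397948077070916, 0.005940593530969548], [-0.1397948824579184, 0.9901804012686821, 0.00040469984986512175], [-0.005938834223960548, -0.00042974588886109707, -0.9999822726261358]] F [-7.9588 -1.856   3.6813] w 0.002025944592937415 nose 0.022
edge rel: f,l,z 4.233670876250756 -2.491150393964323 -23.362370893971057 tool [-4.3665 -2.5106 23.3358]
turn err 0.1359778196052588
```

View pics/c2.png

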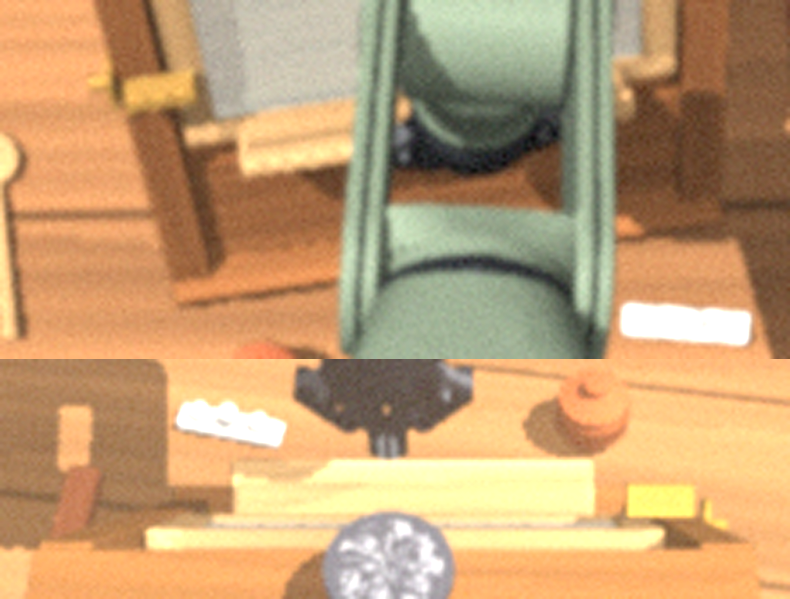

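The lip rose: in the top crop its lower-left outer corner went from (250,192) to (246,172). The clip's lower inner corner is still at about (196,105). I'll work out the remaining travel.

```bash
cat > m.py <<'E'
from h import *
T=calibration("top"); a=np.radians(7.9); f=np.array([np.cos(a),np.sin(a),0]); l=np.array([-np.sin(a),np.cos(a),0]); z=np.array([0,0,1])
up=.5736*f+.8192*z; n=-.8192*f+.5736*z
t=lambda x,y:(170+x/3.591,140+y/3.591)
P0=np.array([.6091,.1123,.1468])
def s(x,y,off=0):
    p,d=ray(T,*t(x,y)); p=p+d*((P0+off*n-p)@n)/(d@n); q=p-P0; return np.round([q@up*1e3,q@l*1e3],1)
if __name__=="__main__":
    print("lip0 low",s(250,192),"lip0 up",s(245,172)); print("lip now low",s(246,174),"up",s(241,152)); print("clip low",s(196,106,-.013),"up",s(196,97,-.013))
E
python3 m.py
```

```text
lip0 low [-18.6  -1.6] lip0 up [-0.1 -1.2]
lip now low [-2.  -1.6] up [17.9 -1.4]
clip low [51.  21.6] up [58.4 20.3]
```

Request:
carry_out([
  [-3,0,-4,0],
  [-6,0,-8,0],
  [-9,0,-13,0],
  [-12,0,-17,0],
  [-15,0,-21,0],
  [-18,0,-25,0],
  [-20,0,-28,0],
  [-21,0,-29,0],
])

```text
t: 5.35
ee_pos: [0.6388, -0.0313, 0.1905]
orientation: [-0.07, 0.998, -0.0, -0.004]
force: [-10.8, -1.3, 5.6]
gripper_width: 0.001
grip_force: 5.4
```

```bash
python3 - <<'E'
from h import *
import cv2
print(read_state()["ee_pos"],read_state()["force"])
i=np.mean([snapshot("top").astype(float) for _ in range(4)],0).astype(np.uint8)[150:200,170:280]
cv2.imwrite("pics/c3.png",cv2.convertScaleAbs(cv2.resize(i[:,:,::-1],None,fx=7.182,fy=7.182,interpolation=cv2.INTER_CUBIC),alpha=1.6,beta=10))
E
```

```text
[ 0.63876526 -0.03129274  0.19050666] [-10.80995749  -1.28702591   5.57383185]
```

View pics/c3.png

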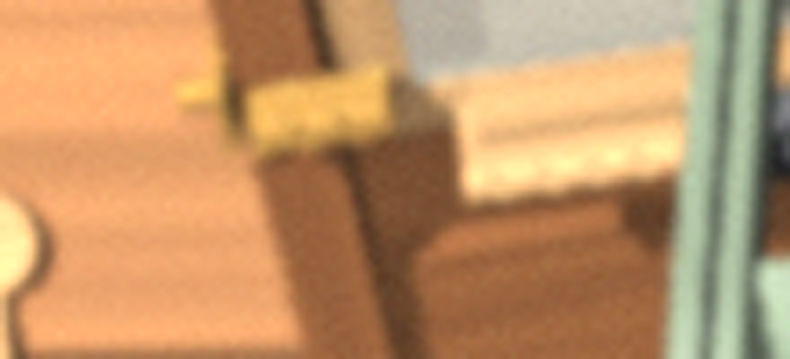

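Clip's inner end spans (388,65) to (392,138); the lip's lower-left outer corner is at (465,205) and its upper outer edge is near row 165.

```bash
python3 - <<'E'
from m import *
q=lambda x,y,o=0:s(x/2,(y+71.8)/2,o)
print("low",q(465,206),"up",q(461,163),"clip low",q(392,139,-.013),"clip root top",q(388,66,-.036))
E
```

```text
low [30.2  2.1] up [48.5  0.4] clip low [51.5 21.5] clip root top [62.4 20. ]
```

Request:
carry_out([
  [-2,0,-3,0],
  [-4,0,-6,0],
  [-6,0,-9,0],
  [-8,0,-11,0],
  [-9,0,-13,0],
  [-10,0,-14,0],
  [-10.5,0,-15,0],
  [-10.5,0,-15,0],
])

```text
t: 6.55
ee_pos: [0.6492, -0.0299, 0.2056]
orientation: [-0.07, 0.998, -0.0, -0.003]
force: [-10.7, -2.3, 5.8]
gripper_width: -0.003
grip_force: 5.2
```

```bash
python3 - <<'E'
from h import *
import cv2
print(read_state()["ee_pos"],read_state()["force"])
i=np.mean([snapshot("top").astype(float) for _ in range(4)],0).astype(np.uint8)[150:200,170:280]
cv2.imwrite("pics/c4.png",cv2.convertScaleAbs(cv2.resize(i[:,:,::-1],None,fx=7.182,fy=7.182,interpolation=cv2.INTER_CUBIC),alpha=1.6,beta=10))
E
```

```text
[ 0.64924936 -0.02985357  0.20560689] [-10.71890203  -2.28079263   5.82464561]
```

View pics/c4.png

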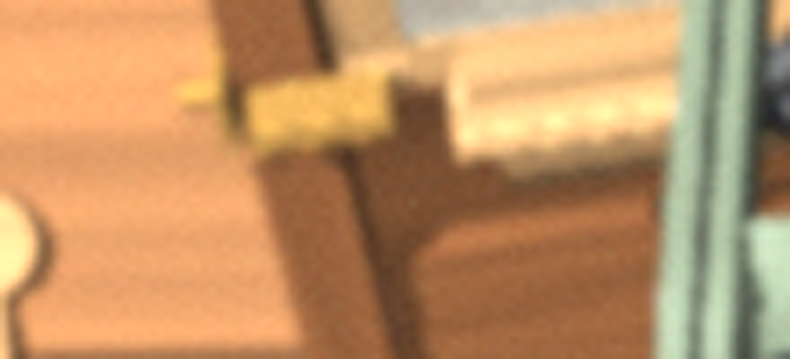

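The lip's lower-left outer corner is now at (457,161), with its upper outer edge near row 117. The clip is unchanged.

```bash
python3 - <<'E'
from m import *
q=lambda x,y,o=0:s(x/2,(y+71.8)/2,o)
print("low",q(457,161),"up",q(453,117),"clip low",q(392,139,-.013))
# independent: predicted lip-edge pixel row at alignment under P0 n-errors of +-4mm
for e in(-.004,.004): print(e,q(457,161,e),q(392,139,-.013+e))
E
```

```text
low [49.6  1.5] up [67.9 -0.2] clip low [51.5 21.5]
-0.004 [46.1  1.9] [48. 22.]
0.004 [53.1  1.1] [54.9 21. ]
```

Request:
carry_out([
  [0,0,0,0],
  [3,0,0,0],
  [8,0,0,0],
  [20,0,0,0],
  [45,0,0,0],
  [80,0,0,0],
  [110,0,0,0],
  [120,0,0,0],
])

```text
t: 7.75
ee_pos: [0.5318, -0.0462, 0.2056]
orientation: [-0.07, 0.998, 0.0, 0.0]
force: [0.3, 0.1, -0.2]
gripper_width: -0.004
grip_force: 0.0
```

```bash
python3 - <<'E'
from h import *
import cv2
print(read_state()["ee_pos"],read_state()["force"])
g=lambda i,k:cv2.convertScaleAbs(cv2.resize(i[:,:,::-1],None,fx=k,fy=k,interpolation=cv2.INTER_CUBIC),alpha=1.6,beta=10)
i=np.mean([snapshot("top").astype(float) for _ in range(4)],0).astype(np.uint8)[150:200,170:280]
a=g(i,7.182); b=g(snapshot("scene")[180:250,150:380],3.435)[:,:a.shape[1]]
b=cv2.copyMakeBorder(b,0,0,0,a.shape[1]-b.shape[1],cv2.BORDER_CONSTANT); c=np.vstack([a,b]); print(c.shape); cv2.imwrite("pics/c5.png",c)
E
```

```text
[ 0.53183641 -0.04623935  0.20561218] [ 0.32741515  0.06288984 -0.15543676]
(599, 790, 3)
```

View pics/c5.png

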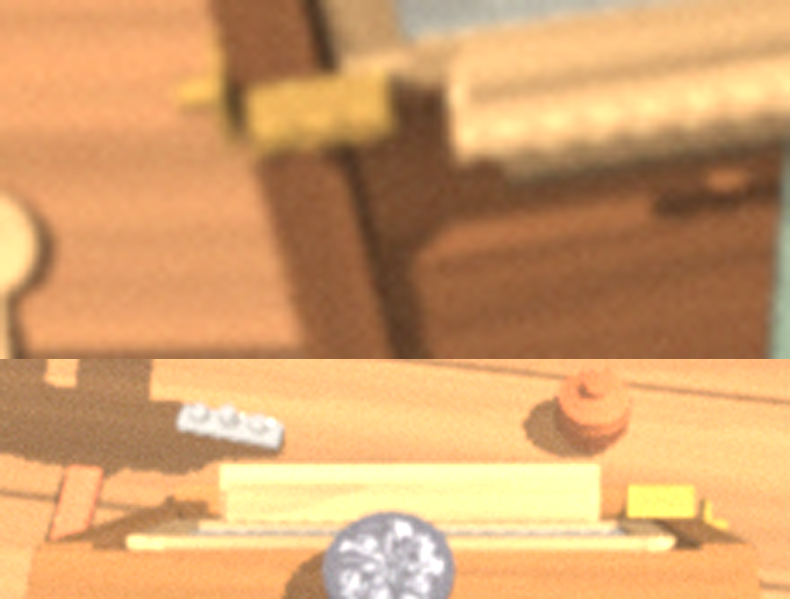

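The window stayed put: the lip corner is at (457,161), about 2 mm from in line with the clip. The clip, jar and rest are unmoved and the hand is clear.

```bash
python3 -c "
from station import *
print(hand_in())"
```

```text
the job is handed in; nothing more can be done
None
```

I pushed the window up from beneath its lip until the lip was about 2 mm below the brass clip by my camera measurement (8 mm allowed), backed the hand clear and handed the job in; the clip, jar and brush rest looked unmoved in the last pictures, and no verdict was returned.

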